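# Unhook the first aid box and stand it on the glass plate

## Robot

A 6-joint arm with a two-finger parallel gripper is mounted at the origin on the work surface. World frame = base frame: x ahead of the robot, y to its left, z up, the work surface at z = 0. Lengths are in mm, angles in degrees, forces in N, time in s.
With the tool pointing down it reaches from about 300 to 850 mm from the base axis. Payload 4.2 kg.
Tool frame: the origin (TCP) lies at the very end of the fingers, on their centre line; the grasp point (between the pads) lies 19 mm behind it; z points along the fingers, x is the direction in which the jaws open and shut, and the axes are right-handed (so a half turn about z gives the same grasp; the last joint's range is limited). The gripper opens to 91 mm and grips with 3 to 60 N. Pads are 32 mm wide; open, the fingers measure 118 mm over their backs; the gripper's body (76 mm by 178 mm) begins 60 mm behind the grasp point.
Start: joints at [74.656, 18.312, 89.639, -0, 72.044, -1.146], TCP at [141.033, 557.452, 213.976] pointing down, gripper open.
Joint ranges: [-177.97, 177.97], [-48.28, 115.42], [12.27, 149.76], [-77.06, 257.06], [2.81, 150.46], [-146.56, 146.56]. Speed limits (degrees/s): [147.25, 147.25, 180, 180, 180, 180].

## Interface

Orientations are given as [roll, pitch, yaw] about the fixed x, y, z axes, in that order (R = Rz(yaw) Ry(pitch) Rx(roll)).
In Python, from workcell import env gives the robot as it stands.
- The arm moves only by the tool servo_tool, never from a script. Its argument "plan" is a list of rows, each a list of 3 entries, a list of its own where there are three numbers: the turn, a rotation vector about the tool's x, y, z in degrees, then the shift along the tool's x, y, z in mm, then the finger opening in mm, from 0 to 91.2. In form: [[[ax, ay, az], [dx, dy, dz], claw], ...]. A call has exactly 10 rows; each row shifts and turns the pose as measured when the row begins, along the tool's axes as they then stand; what a row does not reach is not made up. A row lasts 1/8 s, in which the tool goes at most 62.5 mm and 10.7 degrees, less where a joint would pass 70% of its speed; a pose out of reach is approached as far as the arm can. A call with a gripper value outside its range is refused whole. The fingers move at their own pace and stop on an object; "squeeze" is the grip in N (left out, the last holds). Time passes only in rows, so rows that do not move let the fingers close, or fill a call up. It gives the time, the measured TCP pose, the force and the opening at its end, in the units of the state.
- env.state(): the state, without advancing time (a new reading comes with each control period).
- env.grab_frame(name): name is "scene" or "top"; returns a dict with "pixels" (480x640x3 uint8, red, green, blue), "intrinsics" (3x3 intrinsics, pixels), "distortion" ([k1, k2, p1, p2, k3] as OpenCV has them; the pictures are not rectified), "eye" and "attitude" of the camera in the world. Camera axes: x right, y up, looking along -z (the intrinsics and any distortion apply to the point x, -y, -z); pixel columns grow to the right and rows downward; lengths in mm; the calibration is good to about 2 mm. A picture is of the moment at which its call begins. There is no depth.
- env.job_done(): hands the job in, once; it reports no verdict.
The state is a dict: "time_s": time; "qpos": joint angles; "qvel": joint speeds; "effort": joint torques, N m; "ee_pos": TCP position; "ee_rot": TCP orientation; "force": force on the tool from outside, world axes, zero at the start; "torque": the same for the moment, N m; "gripper_width": finger opening in mm.
Only numpy, scipy, OpenCV 4.12 (cv2) and the standard library are available. Lean on these libraries where they do the work, as an engineer would, in place of code of your own. Each camera call takes 0.05 s, during which the arm holds its last target.

## Task

Take the closed first aid box off its deep hook: lift it by the grip on its handle until the handle is past the hook's upturned tip, then draw it out. Set it down upright in the middle of the square glass plate, without dropping it, and let go. Leave the open caddy hanging on the other hook.

Things in the scene. Friction and masses are not known exactly. Their poses are not given: they have to be found in the camera images.
- kit: First aid box: white, closed flat lid, grey latch on -x, 56x90x70 mm (x,y,z), 0.15-0.25 kg. Stiff handle on the lid: two arms at y=+-35 carry a crossbar along y, 10 thick, z 125-133, hung on either hook. On it a grip tab 10 thick (x), 30 wide (y), z 133-172: pinch across the 30 mm from above, fingertips above the crossbar. Origin: centre of underside; z up. Its -x faces the hook's open side.
- caddy: Open-topped white caddy with two paper rolls, no lid or latch, hanging on the other hook; leave it there. Outer size 56x90x70 mm, same crossbar and grip tab heights as the box, arms at y=+-41. Origin: centre of its underside, z up.
- rack: Fixed steel rack. Rail along y, z 145-185 mm, 12 thick about x=0. Flat hooks 14 wide at y=+-80 run from the rail to x=-56: strap z 155-160, upturned tip x -51 to -56, top z 185. Hung things: origin about x=-29, z=35; they clear the tip after rising 25 mm, the box's lid meets the strap at 50 mm; draw out to -x. Base 80x360x10, posts at y=+-165. Origin: centre of underside, z up.
- plate: Square frosted glass plate, 140x140x8 mm, fixed flat on the shelf between rack and robot (not the round white dish that lies to one side of it). Origin: centre of its underside; upper face 8 mm above; z up.
There are look-alikes about, which are no part of the job. Leave any turquoise look-alike of the kit alone.

How it is judged (in metres and radians):
On the way, in this order (a step that is already met when the one before it is completed fails the run):
1. the box is lifted past the tip of its hook while still over the hook (z of kit in the frame of rack above 0.058 m and x of kit in the frame of rack above -0.05 m).
2. the box, still held, is over the middle of the plate and within 15 mm of its surface (horizontal distance between kit and plate below 0.03 m and z of kit in the frame of plate below 0.023 m and contact force between the fingers and kit above 1 N).
At the end, for the whole second after the job is handed in: The first aid box stands upright (within 10 degrees) and still on the square plate, its centre within 30 mm of the plate's centre; the caddy still hangs on its hook (horizontal distance between kit and plate below 0.03 m and z of kit in the frame of plate between 0.004 and 0.012 m and angle between kit's own z axis and vertical below 0.17 rad and linear speed of kit below 0.02 m/s and z of caddy in the frame of rack above 0.028 m and x of caddy in the frame of rack above -0.055 m); the robot touches nothing.
It fails at once if the caddy is lifted or pushed more than 40 mm from where it hung (distance of caddy from where it was at the start of the episode above 0.04 m).
It fails at once if the first aid box is tipped over (more than 45 degrees) (angle between kit's own z axis and vertical above 0.785 rad).
It also fails if it takes over 38 s, if anything falls off the work surface, if the arm or the gripper's body presses on something with over 40 N, if the wrist force passes 120 N, or if a joint passes its speed limit or range.

## Working session

There is one attempt and no reset: what is moved stays moved. The work goes in short steps, Python scripts to look and compute and a tool call to move; the robot and the scene stay as the last step left them, time stands still between calls to the robot, and variables do not carry over. Pictures are saved under pics/ and viewed, and the job is handed in when it is done.

Besides the shell and the picture viewer there is one more tool, called after "Call:" in YAML: its name, and indented under it one key for each argument. servo_tool: Moves the arm, as the interface text tells. Its arguments: {"type":"object","properties":{"plan":{"type":"array"},"squeeze":{"type":"number"}},"required":["plan"]}

```bash
ls; mkdir -p pics
python3 - <<'E'
from workcell import env
import cv2,pickle
s=env.state();print(s)
for n in("scene","top"):
    f=env.grab_frame(n);pickle.dump(f,open(f"pics/{n}0.pkl","wb"))
    cv2.imwrite(f"pics/{n}0.png",f["pixels"][:,:,::-1]);print(n,f["intrinsics"],f["distortion"],f["eye"],f["attitude"])
E
```

```text
pics
{'time_s': 0.0, 'qpos': array([ 7.46570830e+01,  1.83514915e+01,  8.97071611e+01,  1.15147051e-03,
        7.20421669e+01, -1.14466510e+00]), 'qvel': array([ 0.03569815, -0.02558456,  0.06324933,  0.03124022, -0.03749243,
        0.00909976]), 'effort': array([ 9.15142900e-04, -4.12461913e+01, -2.31974047e+01,  7.27576646e-02,
        4.56646609e-02, -1.37005045e-04]), 'ee_pos': array([140.88246315, 556.95495218, 213.11665211]), 'ee_rot': array([-1.79996891e+02,  1.00777642e-01,  7.58013948e+01]), 'force': array([-0.16681   , -0.57784793,  0.01692135]), 'torque': array([-0.0269729 ,  0.03908775, -0.04178587]), 'gripper_width': 91.29187653704831}
scene [[509.62686157   0.         324.23258991]
 [  0.         509.62686157 235.30146525]
 [  0.           0.           1.        ]] [-0.03838515  0.          0.          0.          0.        ] [ 843.08145799 -191.84915724 1199.66549565] [23.87770534  0.28822654 31.74135833]
top [[507.41110432   0.         316.34998809]
 [  0.         507.41110432 233.79976607]
 [  0.           0.           1.        ]] [-0.03004654  0.          0.          0.          0.        ] [ 436.05312681  224.53622725 1270.31702332] [  6.8189663   -1.12538949 -88.99758361]
```

View pics/scene0.png

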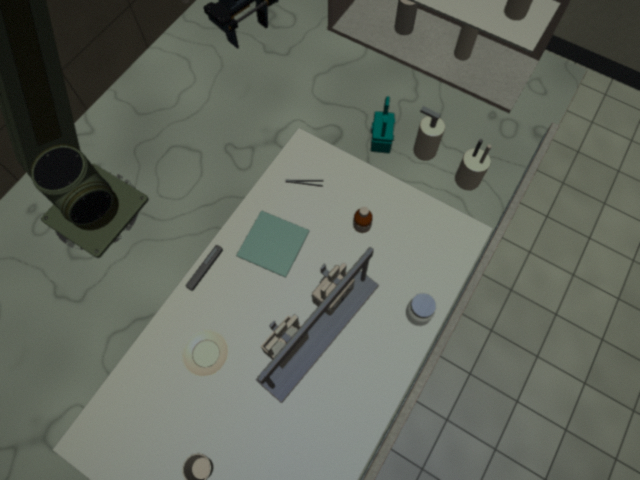

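View pics/top0.png

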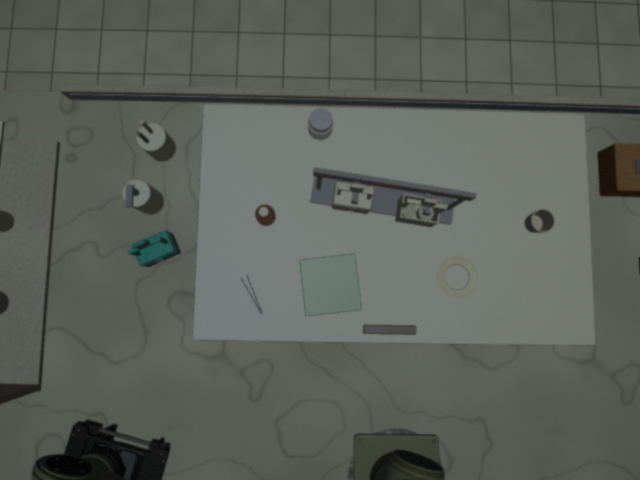

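The scene view shows the green square plate at about (273,243). The two hanging objects are at (330,283) and (282,335). In the top view the plate is at (331,284), with objects at (352,193) and (420,207). The round dish is at (457,277), and the turquoise look-alike at (155,248). I'll enlarge the two hanging objects next.

Run:
```python
import cv2,numpy as np
t=cv2.imread("pics/top0.png");s=cv2.imread("pics/scene0.png")
a=cv2.resize(t[155:235,300:480],None,fx=4.4,fy=4.4,interpolation=cv2.INTER_CUBIC)
a=np.clip(a*1.5,0,255).astype(np.uint8)
b=cv2.resize(s[240:380,240:390],None,fx=4.2,fy=4.2,interpolation=cv2.INTER_CUBIC)
b=np.clip(b*1.5,0,255).astype(np.uint8)
cv2.imwrite("pics/tc.png",a);cv2.imwrite("pics/sc.png",b)
```

```text
(no output)
```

View pics/tc.png

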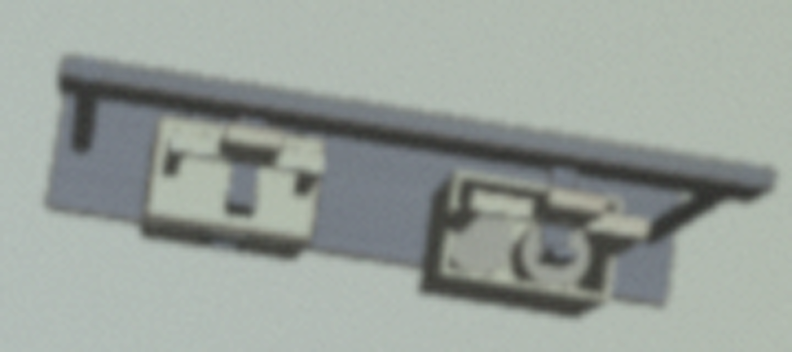

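View pics/sc.png

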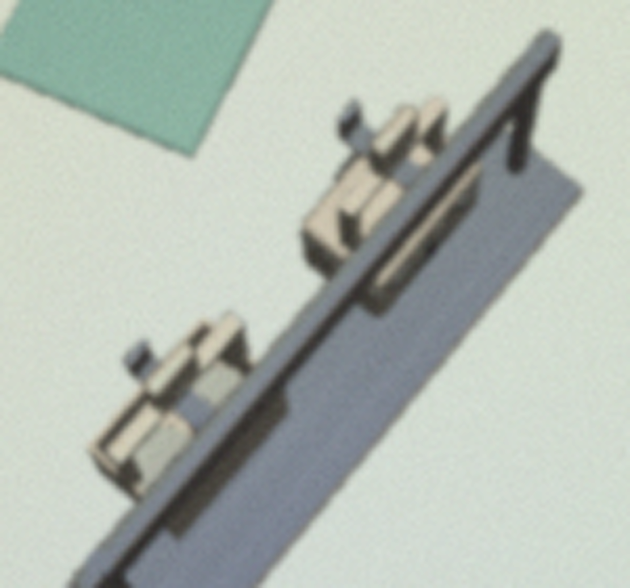

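The kit is the object at (352,193) in the top view and (330,283) in the scene view, because it has a closed flat lid. The object at (420,207) top / (282,335) scene is open and shows two rolls, so that's the caddy. Next I'll measure the plate, rack and tab.

```bash
cat > h.py <<'E'
import cv2,numpy as np,pickle
from scipy.spatial.transform import Rotation as Ro
def ray(f,uv):
    uv=np.asarray(uv,float).reshape(-1,1,2)
    p=cv2.undistortPoints(uv,np.array(f["intrinsics"]),np.array(f["distortion"]))[:,0]
    d=np.c_[p[:,0],-p[:,1],-np.ones(len(p))]
    a=np.array(f["attitude"]);R=Ro.from_euler("xyz",a,degrees=True).as_matrix() if a.size==3 else a
    return np.array(f["eye"]),d@R.T
def plane(f,uv,z):
    e,d=ray(f,uv);return e+d*((z-e[2])/d[:,2])[:,None]
def proj(f,P):
    P=np.atleast_2d(P).astype(float)
    R=Ro.from_euler("xyz",f["attitude"],degrees=True).as_matrix()
    c=(P-np.array(f["eye"]))@R
    c=c*[1,-1,-1]
    return cv2.projectPoints(c.reshape(-1,1,3),np.zeros(3),np.zeros(3),np.array(f["intrinsics"]),np.array(f["distortion"]))[0][:,0]
def tri(f1,u1,f2,u2):
    e1,d1=ray(f1,u1);e2,d2=ray(f2,u2);out=[]
    for a,b in zip(d1,d2):
        A=np.c_[a,-b];t=np.linalg.lstsq(A,e2-e1,rcond=None)[0]
        p,q=e1+a*t[0],e2+b*t[1];out.append(np.r_[(p+q)/2,np.linalg.norm(p-q)])
    return np.array(out)
def load(n):return pickle.load(open(f"pics/{n}.pkl","rb"))
E
python3 - <<'E'
from h import *
np.set_printoptions(suppress=True,precision=1)
T,S=load("top0"),load("scene0")
print("base origin proj",proj(T,[0,0,0]),proj(S,[0,0,0]))
res={}
for n,f in(("top",T),("scene",S)):
    hsv=cv2.cvtColor(f["pixels"],cv2.COLOR_RGB2HSV)
    for p in [(331,284),(273,243),(330,205),(390,185),(320,330)]: print(n,p,hsv[p[1],p[0]])
E
```

```text
base origin proj [[396.  477.9]] [[ 95.  209.8]]
top (331, 284) [ 74  35 123]
top (273, 243) [ 77  14 126]
top (330, 205) [70  9 84]
top (390, 185) [30 12 43]
top (320, 330) [ 77  14 125]
scene (331, 284) [ 24  31 116]
scene (273, 243) [ 76  55 121]
scene (330, 205) [ 39  18 145]
scene (390, 185) [ 36  24 146]
scene (320, 330) [106  29  98]
```

```bash
python3 - <<'E'
from h import *
np.set_printoptions(suppress=True,precision=1)
T,S=load("top0"),load("scene0")
def mask(f,lo,hi):
    im=cv2.GaussianBlur(f["pixels"],(3,3),0);return cv2.inRange(cv2.cvtColor(im,cv2.COLOR_RGB2HSV),lo,hi)
P={}
for n,f,lo,roi in(("top",T,25,(280,240,380,330)),("scene",S,40,(225,200,320,285))):
    m=mask(f,(60,lo,80),(95,120,180));k=np.zeros_like(m);x0,y0,x1,y1=roi;k[y0:y1,x0:x1]=m[y0:y1,x0:x1]
    cs=max(cv2.findContours(k,0,1)[0],key=cv2.contourArea)
    print(n,cv2.contourArea(cs),cv2.minAreaRect(cs))
    q=cv2.approxPolyDP(cs,8,True)[:,0].astype(float);print(q)
    w=plane(f,q,8);print(w, w.mean(0)); print([np.linalg.norm(w[i]-w[i-1]) for i in range(len(w))])
    M=cv2.moments(cs);P[n]=(M["m10"]/M["m00"],M["m01"]/M["m00"]);print(P[n],plane(f,[P[n]],8))
print("tri",tri(T,[P["top"]],S,[P["scene"]]))
# rack bluish mask
out=[]
for n,f,roi in(("top",T,(295,155,490,240)),("scene",S,(240,235,390,410))):
    x0,y0,x1,y1=roi
    im=f["pixels"].astype(int);b=(im[:,:,2]-im[:,:,0]>6)|(im.max(2)<70)
    k=np.zeros(b.shape,np.uint8);k[y0:y1,x0:x1]=b[y0:y1,x0:x1]*255
    c=cv2.resize(k[y0:y1,x0:x1],None,fx=3,fy=3,interpolation=0);cv2.imwrite(f"pics/m_{n}.png",c)
    lab=cv2.resize(f["pixels"][y0:y1,x0:x1,::-1],None,fx=4,fy=4,interpolation=2);cv2.imwrite(f"pics/z_{n}.png",np.clip(lab*1.6,0,255).astype(np.uint8)[:600])
E
python3 -c "
import cv2,numpy as np
a=cv2.imread('pics/m_top.png');b=cv2.imread('pics/m_scene.png')
h=max(a.shape[0],b.shape[0]);o=np.zeros((h,a.shape[1]+b.shape[1]+5,3),np.uint8);o[:a.shape[0],:a.shape[1]]=a;o[:b.shape[0],a.shape[1]+5:]=b
cv2.imwrite('pics/m.png',cv2.resize(o,(800,int(800*h/o.shape[1]))))"
```

```text
top 3096.5 ((329.99072265625, 284.5439147949219), (56.886837005615234, 56.744911193847656), 83.48019409179688)
[[354. 254.]
 [300. 261.]
 [306. 315.]
 [361. 308.]]
[[538.5 107.4   8. ]
 [518.5 241.9   8. ]
 [385.8 224.3   8. ]
 [405.1  88.9   8. ]] [462.  165.6   8. ]
[np.float64(134.63866455388072), np.float64(135.92959336570652), np.float64(133.81984754605452), np.float64(136.79247819189078)]
(330.01894612196566, 284.53425910974755) [[461.5 166.3   8. ]]
scene 2570.5 ((272.4000244140625, 242.7000274658203), (53.21841049194336, 53.66563034057617), 26.56505012512207)
[[261. 212.]
 [237. 254.]
 [285. 275.]
 [307. 230.]]
[[384.7 223.6   8. ]
 [400.3  94.5   8. ]
 [534.3 111.4   8. ]
 [514.9 243.1   8. ]] [458.5 168.1   8. ]
[np.float64(131.67872449683983), np.float64(130.10103878589678), np.float64(135.10948626393875), np.float64(133.10422400008747)]
(272.7032354276081, 243.26713350191272) [[460.6 166.1   8. ]]
tri [[461.2 166.1   9.1   0.8]]
```

View pics/m.png

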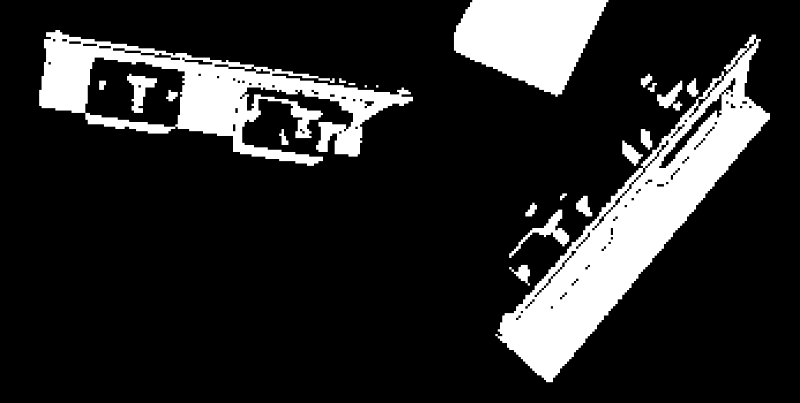

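Run:
```python
from h import *
for n,(x0,y0,x1,y1),k in(("top0",(305,160,385,215),10),("scene0",(300,240,385,305),9)):
    f=load(n);c=np.clip(f["pixels"][y0:y1,x0:x1,::-1]*1.6,0,255).astype(np.uint8)
    c=cv2.resize(c,None,fx=k,fy=k,interpolation=cv2.INTER_CUBIC)
    for x in range(x0,x1,10):
        cv2.line(c,(int((x-x0+.5)*k),0),(int((x-x0+.5)*k),6),(0,0,255),1);cv2.putText(c,str(x),(int((x-x0+.5)*k)-12,18),0,.4,(0,0,255),1)
    for y in range(y0,y1,10):
        cv2.line(c,(0,int((y-y0+.5)*k)),(6,int((y-y0+.5)*k)),(0,0,255),1);cv2.putText(c,str(y),(8,int((y-y0+.5)*k)+4),0,.4,(0,0,255),1)
    cv2.imwrite(f"pics/g_{n}.png",c)
```

```text
(no output)
```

View pics/g_top0.png

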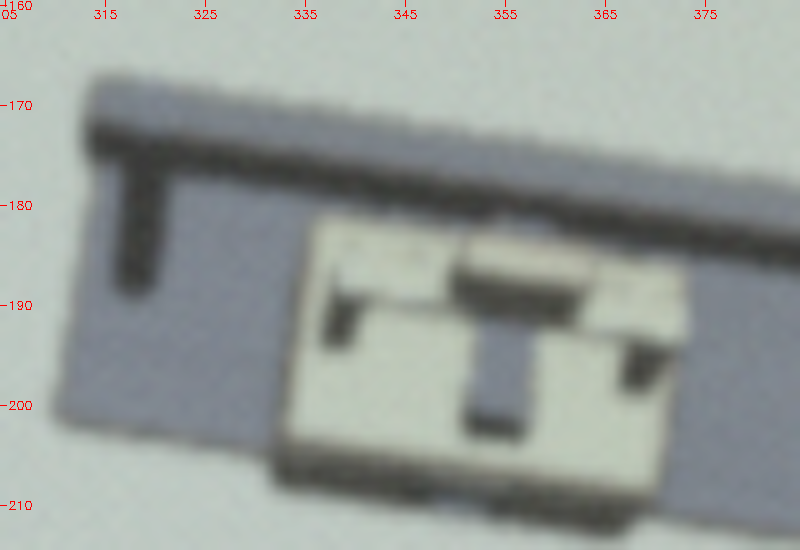

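View pics/g_scene0.png

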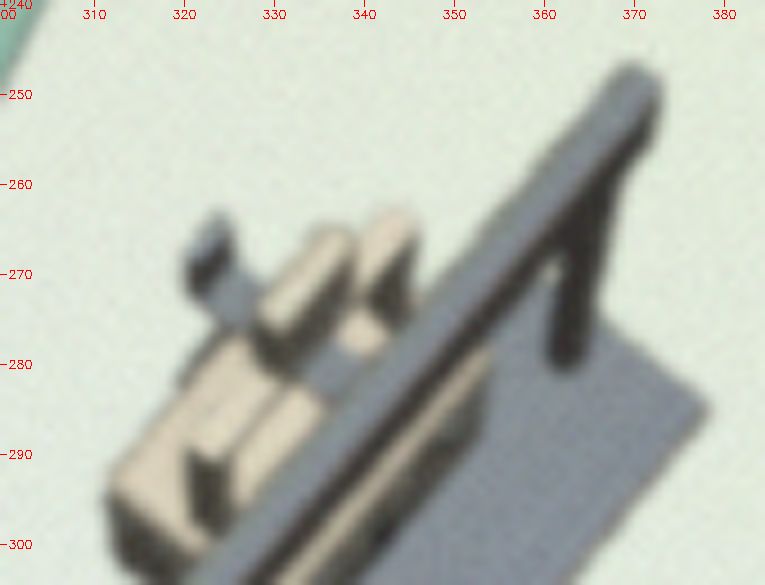

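View pics/z_top.png

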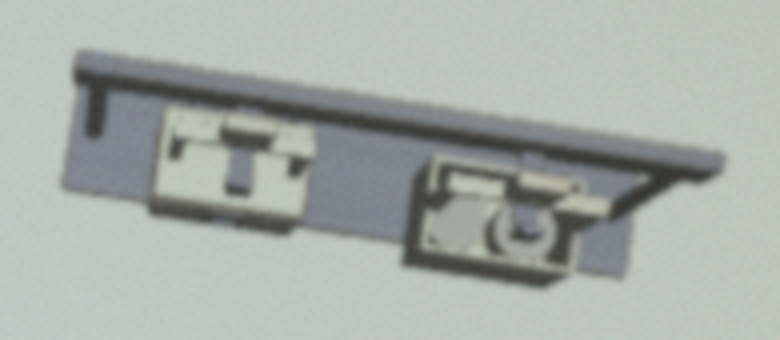

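View pics/z_scene.png

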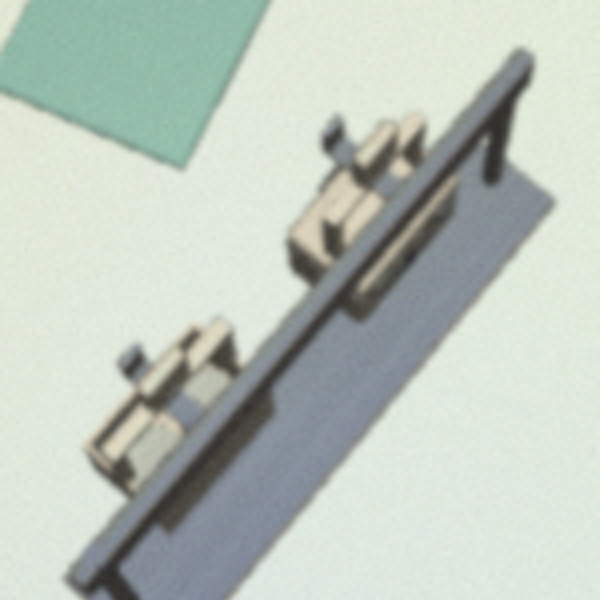

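Run:
```python
from h import *
np.set_printoptions(suppress=True,precision=1)
T,S=load("top0"),load("scene0")
# left end, right end, tab top kit, hook tip
r=tri(T,[(313.7,169.3),(475.4,194.6),(357.3,185.6)],S,[(371.2,248.2),(259.0,379.3),(333.4,270.4)])
print(r);d=r[0,:2]-r[1,:2];print("len",np.linalg.norm(d),"y axis yaw",np.degrees(np.arctan2(d[1],d[0]))-90)
print("rail at z185:",plane(T,[(313.7,169.3),(475.4,194.6)],185),plane(S,[(371.2,248.2),(259.0,379.3)],185))
print("tab z207",plane(T,[(357.3,185.6)],207),plane(S,[(333.4,270.4)],207))
b=plane(T,[(310,201.3),(455-3,223)],10);print("base front",b,np.linalg.norm(b[0]-b[1]))
b=plane(S,[(378.3,285),],10);print("base back left",b)
y=np.radians(np.degrees(np.arctan2(d[1],d[0]))-90);R=np.array([[np.cos(y),-np.sin(y)],[np.sin(y),np.cos(y)]])
o=(r[0,:2]+r[1,:2])/2;print("rack o",o,"tab in rack",R.T@(r[2,:2]-o),"kit nominal world",o+R@[-29,80])
for e in (T,S):
  for P in ([-29,80,207],[-29,65,207],[-29,95,207],[-56,80,185],[-29,-80,207],[6,171,185],[0,-171,185],[-40,180,10],[-1,125,35],[-57,125,105],[-57,35,105],[-57,35,35]):
    w=np.r_[o+R@P[:2],P[2]];print(P,proj(e,w))
```

```text
[[ 706.   213.1  190.7    2.1]
 [ 657.5 -139.3  194.4    0.9]
 [ 667.2  120.2  213.4    1.5]]
len 355.7962165227444 y axis yaw -7.8322820115327545
rail at z185: [[ 708.3  213.8  185. ]
 [ 659.8 -142.2  185. ]] [[ 704.5  214.6  185. ]
 [ 655.5 -139.2  185. ]]
tab z207 [[669.2 120.1 207. ]] [[665.5 121.7 207. ]]
base front [[ 669.4  219.9   10. ]
 [ 621.5 -139.9   10. ]] 362.9703092411882
base back left [[743.6 209.1  10. ]]
rack o [681.8  36.9] tab in rack [-25.8  80.5] kit nominal world [664.  120.1]
[-29, 80, 207] [[357.3 188. ]]
[-29, 65, 207] [[364.2 189.1]]
[-29, 95, 207] [[350.3 186.9]]
[-56, 80, 185] [[354.5 202.1]]
[-29, -80, 207] [[431.  199.6]]
[6, 171, 185] [[317.5 168.1]]
[0, -171, 185] [[471.1 195.1]]
[-40, 180, 10] [[309.7 202.3]]
[-1, 125, 35] [[334.1 188.7]]
[-57, 125, 105] [[332.1 205.8]]
[-57, 35, 105] [[370.3 211.7]]
[-57, 35, 35] [[366.7 216.3]]
[-29, 80, 207] [[332.3 270.6]]
[-29, 65, 207] [[327.7 275.9]]
[-29, 95, 207] [[336.9 265.4]]
[-56, 80, 185] [[322.4 266.6]]
[-29, -80, 207] [[281.1 329.6]]
[6, 171, 185] [[371.7 253. ]]
[0, -171, 185] [[262.2 377.2]]
[-40, 180, 10] [[353.6 265.8]]
[-1, 125, 35] [[352.6 288.5]]
[-57, 125, 105] [[334.9 264.2]]
[-57, 35, 105] [[309.5 293.3]]
[-57, 35, 35] [[310.4 302.2]]
```

The kit's tab-top centre triangulates to about (667,120,213). The rack yaw is -7.8° and the plate centre is (461,166). I'll rise first, then move across.

Call:
servo_tool:
  plan:
    - [[0, 0, 0], [0, 0, -50], 91]
    - [[0, 0, 0], [0, 10, -50], 91]
    - [[0, 0, 0], [-24, 50, 0], 91]
    - [[0, 0, 0], [-24, 50, 0], 91]
    - [[0, 0, 0], [-24, 50, 0], 91]
    - [[0, 0, 0], [-24, 50, 0], 91]
    - [[0, 0, 0], [-24, 50, 0], 91]
    - [[0, 0, 0], [-24, 50, 0], 91]
    - [[0, 0, 0], [-24, 50, 0], 91]
    - [[0, 0, 0], [-24, 50, 0], 91]
  squeeze: 25

```text
time_s: 1.35
ee_pos: [499.2, 264.1, 312.7]
ee_rot: [-179.9, 0.5, 76.3]
force: [-0.2, 0.7, 0.0]
gripper_width: 91.0
```

Call:
servo_tool:
  plan:
    - [[0, 0, -6], [0, 0, 0], 91]
    - [[0, 0, 0], [-30, 45, 0], 91]
    - [[0, 0, 0], [-30, 45, 0], 91]
    - [[0, 0, 0], [-30, 45, 0], 91]
    - [[0, 0, 0], [-25, 40, 0], 91]
    - [[0, 0, 0], [0, 0, 15], 91]
    - [[0, 0, 0], [0, 0, 15], 91]
    - [[0, 0, 0], [0, 0, 10], 91]
    - [[0, 0, 0], [0, 0, 0], 91]
    - [[0, 0, 0], [0, 0, 0], 91]

```text
time_s: 2.6
ee_pos: [660.4, 120.9, 265.5]
ee_rot: [-179.3, 0.6, 82.4]
force: [0.3, -0.5, 0.4]
gripper_width: 90.9
```

Run:
```python
from h import *
from workcell import env
np.set_printoptions(suppress=True,precision=1)
for n in("scene","top"):
    f=env.grab_frame(n);pickle.dump(f,open(f"pics/{n}1.pkl","wb"))
s=env.state();p=s["ee_pos"];print(p,s["ee_rot"],s["qpos"])
R=Ro.from_euler("xyz",s["ee_rot"],degrees=True).as_matrix()
ims=[]
for n,(x0,y0,x1,y1) in(("top1",(305,140,405,250)),("scene1",(280,210,380,320))):
    f=load(n);c=np.clip(f["pixels"][y0:y1,x0:x1,::-1]*1.6,0,255).astype(np.uint8);k=4
    c=cv2.resize(c,None,fx=k,fy=k,interpolation=cv2.INTER_CUBIC);
    # expected fingertip inner/outer points
    for a in(-59,-45.5,45.5,59):
        for b in (-16,16):
            u=proj(f,p+R@[a,b,0])[0];q=((u-[x0,y0]+.5)*k).astype(int);cv2.circle(c,tuple(int(v) for v in q),2,(0,0,255),-1)
    ims.append(c)
cv2.imwrite("pics/c1.png",np.hstack(ims))
```

```text
[660.6 120.7 265.6] [-179.3    0.6   82.3] [  9.6  26.5  69.5  -0.4  84.8 -72.8]
```

View pics/c1.png

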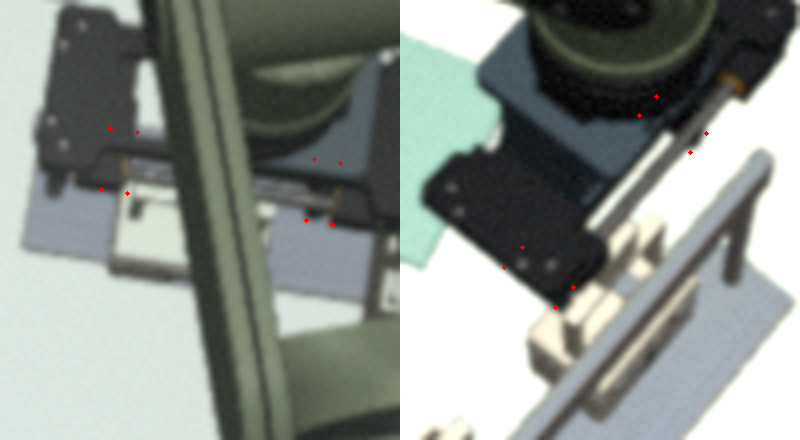

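Call:
servo_tool:
  plan:
    - [[-0.7, 0.6, 0], [0, 2.5, 0], 91]
    - [[0, 0, 0], [0, 0, 20], 91]
    - [[0, 0, 0], [0, 0, 20], 91]
    - [[0, 0, 0], [0, 0, 20], 91]
    - [[0, 0, 0], [0, 0, 15], 91]
    - [[0, 0, 0], [0, 0, 8], 91]
    - [[0, 0, 0], [0, 0, 0], 91]
    - [[0, 0, 0], [0, 0, 0], 91]
    - [[0, 0, 0], [0, 0, 0], 91]
    - [[0, 0, 0], [0, 0, 0], 91]

```text
time_s: 3.95
ee_pos: [666.9, 120.7, 186.2]
ee_rot: [179.1, -0.3, 82.3]
force: [-1.0, -0.6, 0.5]
gripper_width: 91.1
```

Run:
```python
from h import *
from workcell import env
np.set_printoptions(suppress=True,precision=1)
f=env.grab_frame("scene");pickle.dump(f,open("pics/scene2.pkl","wb"))
s=env.state();p=s["ee_pos"];print(p,s["ee_rot"],s["force"])
x0,y0,x1,y1=270,210,390,320;k=6
c=np.clip(f["pixels"][y0:y1,x0:x1,::-1]*1.8,0,255).astype(np.uint8)
cv2.imwrite("pics/c2.png",cv2.resize(c,None,fx=5,fy=5,interpolation=2))
```

```text
[666.9 120.8 186.2] [179.1  -0.3  82.3] [-0.5 -0.5  0.4]
```

View pics/c2.png

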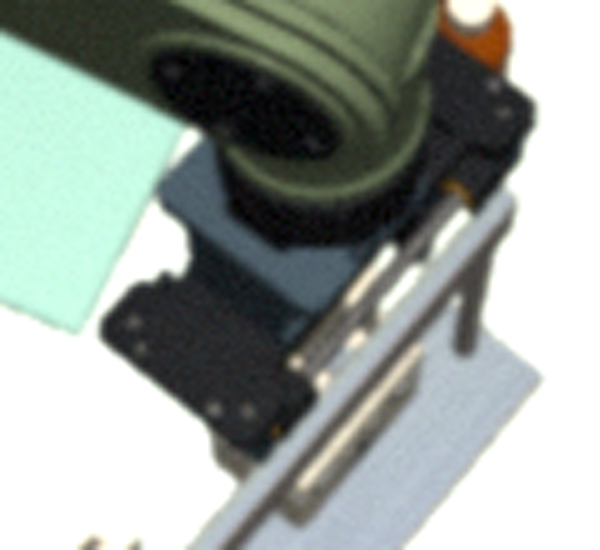

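The fingers straddle the tab and the rail edge is clear. I'll back off about 3 mm from the rail, go down 5 mm, then close.

Call:
servo_tool:
  plan:
    - [[0.8, -0.3, 0], [0, -3, 5], 91]
    - [[0, 0, 0], [0, 0, 0], 91]
    - [[0, 0, 0], [0, 0, 0], 50]
    - [[0, 0, 0], [0, 0, 0], 35]
    - [[0, 0, 0], [0, 0, 0], 25]
    - [[0, 0, 0], [0, 0, 0], 20]
    - [[0, 0, 0], [0, 0, 0], 20]
    - [[0, 0, 0], [0, 0, 0], 20]
    - [[0, 0, 0], [0, 0, 0], 20]
    - [[0, 0, 0], [0, 0, 0], 20]
  squeeze: 25

```text
time_s: 5.25
ee_pos: [663.9, 121.0, 181.1]
ee_rot: [180.0, 0.0, 82.3]
force: [0.4, -0.4, -0.5]
gripper_width: 29.8
```

It's gripped at 29.8 mm. Now I'll lift.

Call:
servo_tool:
  plan:
    - [[0, 0, 0], [0, 0, -4], 20]
    - [[0, 0, 0], [0, 0, -6], 20]
    - [[0, 0, 0], [0, 0, -6], 20]
    - [[0, 0, 0], [0, 0, -6], 20]
    - [[0, 0, 0], [0, 0, -6], 20]
    - [[0, 0, 0], [0, 0, -5], 20]
    - [[0, 0, 0], [0, 0, -2], 20]
    - [[0, 0, 0], [0, 0, 0], 20]
    - [[0, 0, 0], [0, 0, 0], 20]
    - [[0, 0, 0], [0, 0, 0], 20]
  squeeze: 35

```text
time_s: 6.5
ee_pos: [663.2, 121.2, 217.2]
ee_rot: [-179.9, 0.0, 82.3]
force: [-0.3, 0.2, -3.4]
gripper_width: 29.5
```

Run:
```python
from h import *
from workcell import env
np.set_printoptions(suppress=True,precision=1)
ims=[]
for n,(x0,y0,x1,y1) in(("scene",(270,210,390,320)),("top",(295,150,415,260))):
    f=env.grab_frame(n)
    c=np.clip(f["pixels"][y0:y1,x0:x1,::-1]*1.8,0,255).astype(np.uint8)
    ims.append(cv2.resize(c,None,fx=3.3,fy=3.3,interpolation=2))
cv2.imwrite("pics/c3.png",np.hstack(ims))
s=env.state();print(s["ee_pos"],s["ee_rot"],s["force"])
```

```text
[663.2 121.3 217.2] [-179.9    0.    82.3] [ 0.8  0.3 -2.1]
```

View pics/c3.png

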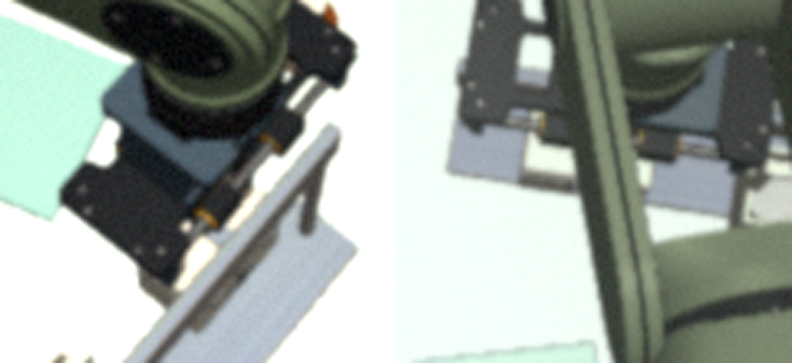

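It rose 36 mm with 2–3 N of weight showing and no snag. I'll draw it straight out along tool -y.

Call:
servo_tool:
  plan:
    - [[0, 0, 0], [0, -4, 0], 20]
    - [[0, 0, 0], [0, -7, 0], 20]
    - [[0, 0, 0], [0, -9, 0], 20]
    - [[0, 0, 0], [0, -10, 0], 20]
    - [[0, 0, 0], [0, -10, 0], 20]
    - [[0, 0, 0], [0, -10, 0], 20]
    - [[0, 0, 0], [0, -10, 0], 20]
    - [[0, 0, 0], [0, -10, 0], 20]
    - [[0, 0, 0], [0, -8, 0], 20]
    - [[0, 0, 0], [0, -4, 0], 20]

```text
time_s: 7.85
ee_pos: [575.3, 133.1, 217.8]
ee_rot: [-179.8, 0.0, 82.4]
force: [-0.0, 0.1, -2.1]
gripper_width: 29.6
```

It's clear of the hook. Now over the plate.

Call:
servo_tool:
  plan:
    - [[0, 0, 0], [1, -8, 0], 20]
    - [[0, 0, 0], [3, -14, 0], 20]
    - [[0, 0, 0], [3, -18, 0], 20]
    - [[0, 0, 0], [3, -20, 0], 20]
    - [[0, 0, 0], [3, -20, 0], 20]
    - [[0, 0, 0], [3, -18, 0], 20]
    - [[0, 0, 0], [2, -14, 0], 20]
    - [[0, 0, 0], [0, -6, 0], 20]
    - [[0, 0, 0], [0, 0, 0], 20]
    - [[0, 0, 0], [0, 0, 0], 20]

```text
time_s: 9.1
ee_pos: [452.3, 169.2, 218.5]
ee_rot: [-179.9, -0.0, 82.4]
force: [0.5, -0.2, -2.3]
gripper_width: 29.4
```

Run:
```python
from h import *
from workcell import env
np.set_printoptions(suppress=True,precision=1)
ims=[]
for n,(x0,y0,x1,y1) in(("scene",(220,180,340,300)),("top",(270,200,390,320))):
    f=env.grab_frame(n);pickle.dump(f,open(f"pics/{n}4.pkl","wb"))
    c=np.clip(f["pixels"][y0:y1,x0:x1,::-1]*1.8,0,255).astype(np.uint8)
    ims.append(cv2.resize(c,None,fx=3.3,fy=3.3,interpolation=2))
cv2.imwrite("pics/c4.png",np.hstack(ims))
s=env.state();print(s["ee_pos"],s["ee_rot"],s["force"])
```

```text
[452.3 169.1 218.4] [-179.9   -0.    82.4] [-0.5 -0.3 -2.1]
```

View pics/c4.png

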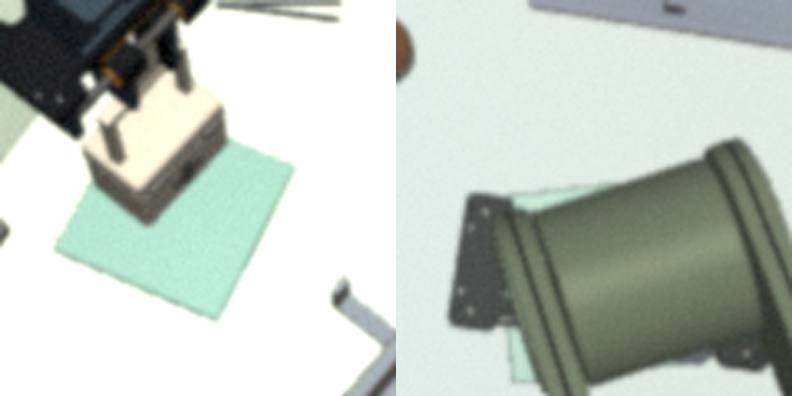

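The box hangs level in the grip over the plate, with its lid at about (155,110) in the left crop. I'll correct by about 8 mm and lower most of the way.

Call:
servo_tool:
  plan:
    - [[0, 0, 0], [-2, 5, 5], 20]
    - [[0, 0, 0], [0, 3, 8], 20]
    - [[0, 0, 0], [0, 0, 9], 20]
    - [[0, 0, 0], [0, 0, 9], 20]
    - [[0, 0, 0], [0, 0, 8], 20]
    - [[0, 0, 0], [0, 0, 7], 20]
    - [[0, 0, 0], [0, 0, 4], 20]
    - [[0, 0, 0], [0, 0, 2], 20]
    - [[0, 0, 0], [0, 0, 0], 20]
    - [[0, 0, 0], [0, 0, 0], 20]

```text
time_s: 10.45
ee_pos: [461.0, 165.6, 161.9]
ee_rot: [-179.8, -0.0, 82.4]
force: [1.0, 0.3, -2.7]
gripper_width: 29.6
```

Run:
```python
from h import *
from workcell import env
np.set_printoptions(suppress=True,precision=1)
f=env.grab_frame("scene");pickle.dump(f,open("pics/scene5.pkl","wb"))
x0,y0,x1,y1=220,180,340,290
c=np.clip(f["pixels"][y0:y1,x0:x1,::-1]*1.5,0,255).astype(np.uint8)
cv2.imwrite("pics/c5.png",cv2.resize(c,None,fx=5,fy=5,interpolation=2))
s=env.state();print(s["ee_pos"],s["ee_rot"],s["force"])
```

```text
[461.  165.6 161.9] [-179.8   -0.    82.4] [ 0.1 -0.8 -2.5]
```

View pics/c5.png

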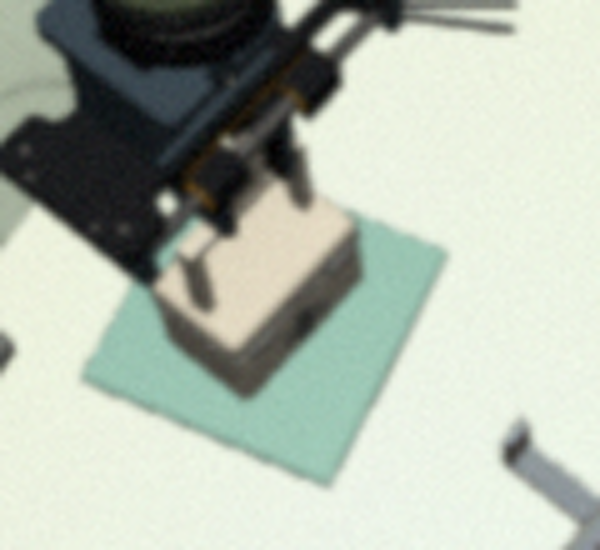

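Run:
```python
from h import *
np.set_printoptions(suppress=True,precision=1)
f=load("scene5");y=np.radians(-7.6);R=np.array([[np.cos(y),-np.sin(y)],[np.sin(y),np.cos(y)]])
obs={(28,-45,70):(266.6,249.6),(28,45,70):(291.2,223.2),(-28,-45,70):(250.2,236.6),(28,-45,0):(269,259.2)}
for (a,b,c),u in obs.items():
    for z in(12,16,20):
        w=plane(f,[u],z+c)[0];print((a,b,c),z,"kit centre",w[:2]-R@[a,b])
```

```text
(28, -45, 70) 12 kit centre [459.3 171.1]
(28, -45, 70) 16 kit centre [460.6 170. ]
(28, -45, 70) 20 kit centre [461.9 168.8]
(28, 45, 70) 12 kit centre [459.2 170.4]
(28, 45, 70) 16 kit centre [460.4 168.9]
(28, 45, 70) 20 kit centre [461.7 167.5]
(-28, -45, 70) 12 kit centre [462.2 170.8]
(-28, -45, 70) 16 kit centre [463.7 169.7]
(-28, -45, 70) 20 kit centre [465.2 168.5]
(28, -45, 0) 12 kit centre [456.4 172.5]
(28, -45, 0) 16 kit centre [457.6 171.4]
(28, -45, 0) 20 kit centre [458.9 170.4]
```

Call:
servo_tool:
  plan:
    - [[0, 0, 0], [0, 0, 1], 20]
    - [[0, 0, 0], [0, 0, 1], 20]
    - [[0, 0, 0], [0, 0, 1], 20]
    - [[0, 0, 0], [0, 0, 1], 20]
    - [[0, 0, 0], [0, 0, 0], 20]
    - [[0, 0, 0], [0, 0, 0], 20]
    - [[0, 0, 0], [0, 0, 0], 20]
    - [[0, 0, 0], [0, 0, 0], 20]
    - [[0, 0, 0], [0, 0, 0], 20]
    - [[0, 0, 0], [0, 0, 0], 20]

```text
time_s: 11.75
ee_pos: [461.2, 165.7, 158.0]
ee_rot: [-179.9, -0.0, 82.3]
force: [0.5, -0.3, -2.2]
gripper_width: 29.7
```

The box centre reads about (460,169) against the plate's (461,166), so it's centred. I'll keep lowering gently.

Call:
servo_tool:
  plan:
    - [[0, 0, 0], [0, 0, 1], 20]
    - [[0, 0, 0], [0, 0, 1], 20]
    - [[0, 0, 0], [0, 0, 1], 20]
    - [[0, 0, 0], [0, 0, 0], 20]
    - [[0, 0, 0], [0, 0, 0], 20]
    - [[0, 0, 0], [0, 0, 0], 20]
    - [[0, 0, 0], [0, 0, 0], 20]
    - [[0, 0, 0], [0, 0, 0], 20]
    - [[0, 0, 0], [0, 0, 0], 20]
    - [[0, 0, 0], [0, 0, 0], 20]

```text
time_s: 13.0
ee_pos: [461.2, 165.7, 154.8]
ee_rot: [-179.9, -0.0, 82.3]
force: [-0.7, -0.9, -2.1]
gripper_width: 29.7
```

Call:
servo_tool:
  plan:
    - [[0, 0, 0], [0, 0, 1], 20]
    - [[0, 0, 0], [0, 0, 1], 20]
    - [[0, 0, 0], [0, 0, 0], 20]
    - [[0, 0, 0], [0, 0, 0], 20]
    - [[0, 0, 0], [0, 0, 0], 20]
    - [[0, 0, 0], [0, 0, 0], 20]
    - [[0, 0, 0], [0, 0, 0], 20]
    - [[0, 0, 0], [0, 0, 0], 20]
    - [[0, 0, 0], [0, 0, 0], 20]
    - [[0, 0, 0], [0, 0, 0], 20]

```text
time_s: 14.25
ee_pos: [461.6, 165.6, 154.3]
ee_rot: [-180.0, -0.0, 82.4]
force: [-0.4, 0.3, -0.4]
gripper_width: 29.8
```

It stopped at 154.3 and the weight came off, so that's contact. I'll push 1 mm more to confirm.

Call:
servo_tool:
  plan:
    - [[0, 0, 0], [0, 0, 1.5], 20]
    - [[0, 0, 0], [0, 0, 1], 20]
    - [[0, 0, 0], [0, 0, 0], 20]
    - [[0, 0, 0], [0, 0, 0], 20]
    - [[0, 0, 0], [0, 0, 0], 20]
    - [[0, 0, 0], [0, 0, 0], 20]
    - [[0, 0, 0], [0, 0, 0], 20]
    - [[0, 0, 0], [0, 0, 0], 20]
    - [[0, 0, 0], [0, 0, 0], 20]
    - [[0, 0, 0], [0, 0, 0], 20]

```text
time_s: 15.5
ee_pos: [462.0, 165.4, 154.2]
ee_rot: [179.9, -0.1, 82.4]
force: [-0.5, -0.4, 1.3]
gripper_width: 29.8
```

It's seated. Open, then rise.

Call:
servo_tool:
  plan:
    - [[0, 0, 0], [0, 0, 0], 40]
    - [[0, 0, 0], [0, 0, 0], 60]
    - [[0, 0, 0], [0, 0, 0], 75]
    - [[0, 0, 0], [0, 0, 0], 75]
    - [[0, 0, 0], [0, 0, -8], 75]
    - [[0, 0, 0], [0, 0, -15], 75]
    - [[0, 0, 0], [0, 0, -20], 75]
    - [[0, 0, 0], [0, 0, -30], 75]
    - [[0, 0, 0], [0, 0, -40], 75]
    - [[0, 0, 0], [0, 0, 0], 75]

```text
time_s: 16.75
ee_pos: [462.6, 165.7, 273.0]
ee_rot: [179.8, -0.1, 82.4]
force: [0.5, 0.1, 0.1]
gripper_width: 75.2
```

Call:
servo_tool:
  plan:
    - [[0, 0, 0], [20, -20, -20], 75]
    - [[0, 0, 0], [40, -25, 0], 75]
    - [[0, 0, 0], [40, -25, 0], 75]
    - [[0, 0, 0], [40, -15, 0], 75]
    - [[0, 0, 0], [40, 0, 0], 75]
    - [[0, 0, 0], [40, 0, 0], 75]
    - [[0, 0, 0], [20, 0, 0], 75]
    - [[0, 0, 0], [0, 0, 0], 75]
    - [[0, 0, 0], [0, 0, 0], 75]
    - [[0, 0, 0], [0, 0, 0], 75]

```text
time_s: 18.0
ee_pos: [406.0, 418.4, 288.1]
ee_rot: [-179.9, 0.4, 82.2]
force: [0.6, -0.2, -0.3]
gripper_width: 75.4
```

Run:
```python
from h import *
from workcell import env
np.set_printoptions(suppress=True,precision=1)
ims=[]
for n,(x0,y0,x1,y1) in(("scene",(220,190,370,400)),("top",(285,155,485,335))):
    f=env.grab_frame(n);pickle.dump(f,open(f"pics/{n}6.pkl","wb"))
    c=np.clip(f["pixels"][y0:y1,x0:x1,::-1]*1.5,0,255).astype(np.uint8)
    k=560/(y1-y0);k=min(k,390/(x1-x0))
    c=cv2.resize(c,None,fx=k,fy=k,interpolation=2);o=np.zeros((560,395,3),np.uint8);o[:c.shape[0],:c.shape[1]]=c[:560];ims.append(o)
cv2.imwrite("pics/c6.png",np.hstack(ims))
s=env.state();print(s["time_s"],s["ee_pos"],s["ee_rot"],s["force"],s["gripper_width"])
```

```text
18.1 [406.1 418.5 288.4] [-179.9    0.3   82.2] [ 0.1  0.5 -0.3] 75.51185882264902
```

View pics/c6.png

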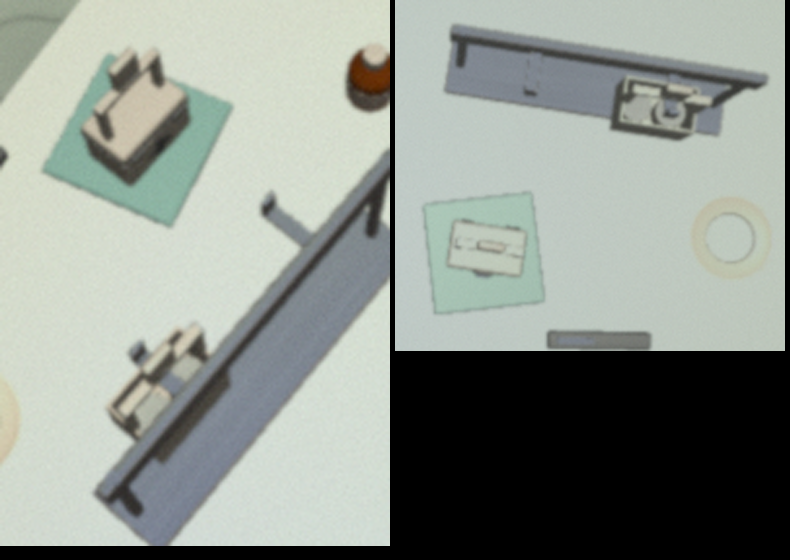

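The box stands upright on the square plate, with the lid centre at about (332,282) in the top picture. The caddy still hangs at (420,207) and the arm is clear. One numerical check, then I'll hand in.

Run:
```python
from h import *
from workcell import env
f=load("top6");print("lid centre z78",plane(f,[(285+92/1.95,155+248/1.95)],78),"tab top z180",plane(f,[(285+97/1.95,155+245.5/1.95)],180),"plate 461,166")
a=load("top0")["pixels"][190:230,395:450].astype(int);b=f["pixels"][190:230,395:450].astype(int)
print("caddy patch mean diff",abs(a-b).mean())
print(env.job_done())
```

```text
lid centre z78 [[465.66306807 164.53590113  78.        ]] tab top z180 [[465.9646545  164.20850152 180.        ]] plate 461,166
caddy patch mean diff 6.163636363636364
the job is handed in; nothing more can be done
None
```

The first aid box now stands upright on the square glass plate, released, and I handed the job in at about 18 s. No verdict comes back from the hand-in.

**What I did:** I chose the closed-lid box over the open caddy with rolls. I pinched its grip tab (29.8 mm opening, so the full 30 mm tab) and lifted it 36 mm. I drew it straight out, lowered it until it touched the plate, opened the fingers and moved the arm clear.

**Last checks:**
- **Box position:** the last top view puts its centre about 5 mm from the plate centre. The lid centre is at (466, 165) and the tab top at (466, 164), against the plate at (461, 166). Lid and tab agree, so it is not leaning. The scene view before release gave (460, 169), which differs by a few mm.
- **Contact:** as I lowered it, the force went from about -2.2 N (the weight hanging) to +1.3 N, and the tool stopped descending at 154.3 mm.
- **Caddy:** it still hangs on its hook. The picture patch around it differed by 6 grey levels on average from the start. I took that to be noise or a lighting change and didn't measure the caddy's position separately.
- **Disagreement:** heights triangulated at the rack came out 6–9 mm above the values in the task. I therefore gripped a little high and relied on contact force for the placing.

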